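# Pack two L-shaped mesh filter panels into the drying tray

### The arm

A 7-joint arm with a two-finger parallel gripper is mounted at the origin on the work surface. World frame = base frame: x ahead of the robot, y to its left, z up, the work surface at z = 0. Lengths are in m, angles in degrees, forces in N, time in s.
With the tool pointing down it reaches from about 0.4 to 0.875 m from the base axis. Payload 6.5 kg.
Tool frame: the origin (TCP) lies on the centre line of the jaws, within the pads' length; the fingertips stand 8 mm ahead of it and the grasp point (between the pads) lies 11 mm behind it (robot.tip_extent is the distance from the TCP to the fingertips, in m); z points along the fingers, y is the direction in which the jaws open and shut (so a half turn about z gives the same grasp; the last joint's range is limited). The gripper opens to 88 mm and grips with 3 to 60 N. Pads are 18 mm wide; open, the fingers measure 123 mm over their backs; the gripper's body (75 mm by 187 mm) begins 45 mm behind the grasp point.
Start: joints at [64.962, 30.733, -0.252, 88.115, 0.149, 61.152, -4.079], TCP at [0.236, -0.606, 0.247] pointing down, gripper open.
Joint ranges: [-154.64, 154.64], [-21.42, 123.67], [-72.66, 72.17], [13.99, 137.28], [-74.86, 254.86], [10.95, 109.41], [-158.01, 158.01]. Speed limits (degrees/s): [136.94, 136.94, 180, 180, 180, 180, 180].

### API

Orientations are given as [roll, pitch, yaw] about the fixed x, y, z axes, in that order (R = Rz(yaw) Ry(pitch) Rx(roll)).
In Python, from bench import robot gives the robot as it stands.
- The arm moves only by the shell command python3 -m creep 'ROWS'. ROWS is JSON, one flat list of numbers, 7 for each row, row after row: the turn, a rotation vector about the world's x, y, z in rad, then the shift along the world's x, y, z in m, then the opening, from 0 (shut) to 1 (fully open). In form: [rx, ry, rz, tx, ty, tz, claw, rx, ry, rz, tx, ty, tz, claw, ...]. A call has 1 to 8 rows; each row is the pose to reach, as a shift and turn from the pose commanded when the call began; what a row does not reach only later rows make up. A row lasts 1/12 s, in which the tool goes at most 41.7 mm and 7.16 degrees, less where a joint would pass 70% of its speed; a pose out of reach is approached as far as the arm can. A call with a gripper value outside its range is refused whole. The fingers move at their own pace and stop on an object; the grip force is fixed at half the most. Time passes only in rows, so rows that repeat a pose let the fingers close. It gives the time, the measured TCP pose, the force and the opening at its end, in the units of the state.
- robot.get_obs(): the state, without advancing time (a new reading comes with each control period).
- robot.read_camera(name): name is "scene" or "top"; returns a dict with "img" (420x560x3 uint8, red, green, blue), "z_map" (420x560 float32, m along the optical axis (not along the pixel's ray), 0 where there is no reading), "fx", "fy", "cx", "cy" (pixels), "k1" (the pictures are not rectified: a ray, as slopes to the right and down, at radius r is drawn at 1 + k1 r^2 times it, then the intrinsics apply), "position" and "rotation" of the camera in the world. Camera axes: x right, y down, z forward; pixel columns grow to the right and rows downward; lengths in m; the calibration is good to about 2 mm. A picture is of the moment at which its call begins.
- robot.job_done(): hands the job in, once; it reports no verdict.
Trained networks look in a picture, given as the dict that the camera call returned (one of the last four; its "shot" number tells which), for a name from the list of things; names that differ only in an ending like _2 or _b are one class to them, and where a whole thing is asked for, a point or a joint stands for the part that bears it (a point fixed in the world has none). Each returns a list of dicts, best first, with "confidence" (0 to 1); they miss things now and then, are a little off and sometimes report something else, mostly with a low value. They report only what shows in the picture. A call takes as long as a camera call.
- robot.outline_of(picture, target): "pixels" (420x560 bool, what is visible of it) and "at" ([column, row] in pixels, amid what is visible of it).
The state is a dict: "clock": time; "joint_pos": joint angles; "qd": joint speeds; "effort": joint torques, N m; "tool_pos": TCP position; "tool_rot": TCP orientation; "force": force on the tool from outside, world axes, zero at the start; "moment": the same for the moment, N m; "opening": finger opening in m.
Only numpy, scipy, OpenCV 4.12 (cv2) and the standard library are available. Lean on these libraries where they do the work, as an engineer would, in place of code of your own. Each camera call takes 0.05 s, during which the arm holds its last target.

### The job

Pack the two L-shaped mesh filter panels into the aluminium tray to dry: turn them so that they interlock head to tail and both lie flat on the tray's floor, side by side, neither one resting on the other or on the rim. Leave the straight panel lying where it is on the bench.

Things in the scene. Friction and masses are not known exactly. Their poses are not given: they have to be found in the camera images.
- panel_1_grip (a point): L-shaped flat mesh panel, 10 mm thick, 0.12 kg; upright grey grip on it, 36 (x) x 12 (y) mm, 10 to 54 mm above its underside: pinch it from above across its 12 mm. Origin: grip centre, 32 mm above the underside; z up. Leg: x -48..72, y -30..6 mm; foot at one end: x -48..-12, y 6..54 mm. The two L panels are identical; either may take either end of the tray.
- panel_2_grip (a point): L-shaped flat mesh panel, 10 mm thick, 0.12 kg; upright grey grip on it, 36 (x) x 12 (y) mm, 10 to 54 mm above its underside: pinch it from above across its 12 mm. Origin: grip centre, 32 mm above the underside; z up. Leg: x -48..72, y -30..6 mm; foot at one end: x -48..-12, y 6..54 mm. Identical to the other L panel.
- straight_grip (a point): A bystander: straight mesh filter panel, 120 x 36 x 10 mm, of the same make with the same upright grip, lying on the bench among the L panels. Origin: centre of its grip, 32 mm above its underside; x along the panel, z up. It stays where it is.
- tray: Aluminium tray, fixed. Floor 192 (x) x 108 (y) mm inside, 4 mm above bench; sides flare to a rim 22 mm high, 214 x 130 mm. Origin: underside centre; z up. Panels fit head to tail: one with x, y axes along the tray's, grip at x -36, y -12 mm; other turned 180 deg, grip at 36, 12 mm: 12 mm gaps all round. Things near the tray and panels are under 30 mm tall, grips 54.

How it is judged (in metres and radians):
At the end, for the whole second after the job is handed in: Both L panels lie inside the tray, flat on its floor: each grip's centre is within 5 mm of its height when seated (36 mm above the tray's underside), within 65 mm of the tray's centre along its length and 40 mm across, and each panel is level to 0.06 rad (x of panel_1_grip in the frame of tray between -0.065 and 0.065 m and y of panel_1_grip in the frame of tray between -0.04 and 0.04 m and z of panel_1_grip in the frame of tray between 0.031 and 0.041 m and angle between each of panel_1_grip, panel_2_grip's own z axis and vertical below 0.06 rad and x of panel_2_grip in the frame of tray between -0.065 and 0.065 m and y of panel_2_grip in the frame of tray between -0.04 and 0.04 m and z of panel_2_grip in the frame of tray between 0.031 and 0.041 m); the robot touches nothing.
It fails at once if the straight panel is moved more than 40 mm from where it lay (distance of straight_grip from where it was at the start of the episode above 0.04 m).
It also fails if it takes over 64 s, if anything falls off the work surface, if the arm or the gripper's body presses on something with over 40 N, if the wrist force passes 120 N, or if a joint passes its speed limit or range.

## Working session

There is one attempt and no reset: what is moved stays moved. The work goes in short steps, Python scripts to look and compute and a shell command to move; the robot and the scene stay as the last step left them, time stands still between calls to the robot, and variables do not carry over. Pictures are saved under pics/ and viewed, and the job is handed in when it is done.

```bash
ls; mkdir -p pics; python3 - <<'E'
from bench import robot
import cv2,numpy as np
print(robot.get_obs())
for n in ["top","scene"]:
    p=robot.read_camera(n)
    print(n,{k:(v if not hasattr(v,'shape') or v.size<20 else v.shape) for k,v in p.items()})
    cv2.imwrite(f"pics/{n}0.png",p["img"][:,:,::-1])
    np.save(f"pics/{n}0_z.npy",p["z_map"])
    for t in ["panel_1_grip","straight_grip","tray"]:
        for d in robot.outline_of(p,t):
            m=d["pixels"];ys,xs=np.nonzero(m)
            print(n,t,round(d["confidence"],2),d["at"],m.sum(),xs.min(),xs.max(),ys.min(),ys.max())
E
```

```text
pics
{'clock': 0.0, 'joint_pos': array([64.96082928, 30.77885508, -0.25414135, 88.17073387,  0.14979144,
       61.15052905, -4.08075542]), 'qd': array([ 0.00411297,  0.01169945, -0.0856352 ,  0.14592652, -0.1180072 ,
        0.05097813,  0.00849858]), 'effort': array([-3.11514339e-05, -5.70987403e+01,  9.90524031e-01, -2.51613200e+01,
       -5.61843580e-02,  1.77887699e-02,  1.83086413e-04]), 'tool_pos': array([ 0.23530648, -0.6052694 ,  0.24582349]), 'tool_rot': array([-1.79900537e+02,  8.12298980e-03,  2.12492715e+01]), 'force': array([-0.36001737,  0.36440939, -0.40371295]), 'moment': array([-0.00921518, -0.00318985, -0.03749406]), 'opening': 0.08840352569043938}
top {'img': (420, 560, 3), 'z_map': (420, 560), 'fx': 464.449366903623, 'fy': 464.449366903623, 'cx': 279.3940352581634, 'cy': 207.4508186376769, 'k1': 0.03339429741700223, 'position': array([ 0.43370313, -0.03951456,  1.07102593]), 'rotation': array([-173.6491969 ,   -1.66225518,  -88.80836287]), 'shot': 1}
top panel_1_grip 0.76 [277.4, 257.7] 1180 260 312 239 290
top straight_grip 0.91 [387.8, 253.1] 827 361 412 236 270
scene {'img': (420, 560, 3), 'z_map': (420, 560), 'fx': 400.67477487808236, 'fy': 400.67477487808236, 'cx': 283.4675691537821, 'cy': 212.52445242022114, 'k1': -0.11877169794699888, 'position': array([ 0.9008666 , -0.35836827,  0.68381377]), 'rotation': array([-145.35181934,    0.57105774,   47.98589518]), 'shot': 2}
scene panel_1_grip 0.84 [238.5, 192.6] 1124 214 256 159 210
scene panel_1_grip 0.22 [295.5, 281.5] 1771 273 327 243 314
scene straight_grip 0.65 [147.7, 255.0] 1308 118 180 243 275
scene tray 0.59 [366.4, 138.1] 3824 314 417 103 176
```

View pics/top0.png

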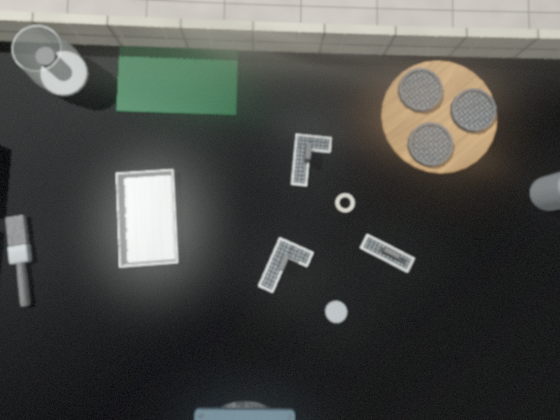

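View pics/scene0.png

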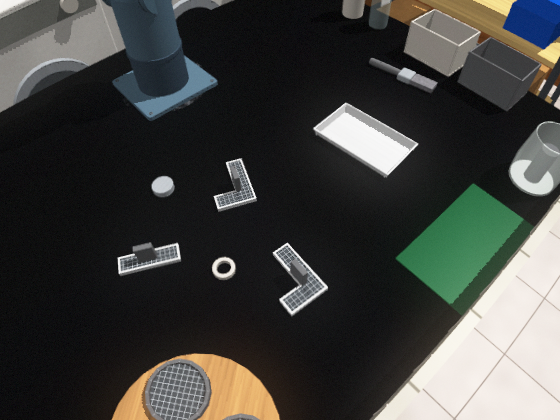

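Top view: tray near (147,218), L panels near (308,160) and (285,262), straight panel at (387,253), with a ring at (345,203) and a disc at (336,312). The networks' hits agree, but they missed one L in the top view. Next I fit the models to the silhouettes in both views.

```bash
cat > h.py <<'E'
import numpy as np,cv2
from scipy.spatial.transform import Rotation as R
from scipy.optimize import minimize
def proj(p,P):
    Rc=R.from_euler('xyz',p['rotation'],degrees=True).as_matrix()
    c=(np.asarray(P)-p['position'])@Rc
    s=c[:,:2]/c[:,2:]; r2=(s**2).sum(1,keepdims=True); s=s*(1+p['k1']*r2)
    return s*[p['fx'],p['fy']]+[p['cx'],p['cy']]
def unproj(p,uv,z):
    Rc=R.from_euler('xyz',p['rotation'],degrees=True).as_matrix()
    d=(np.atleast_2d(uv)-[p['cx'],p['cy']])/[p['fx'],p['fy']]; s=d.copy()
    for _ in range(20): s=d/(1+p['k1']*(s**2).sum(1,keepdims=True))
    ray=np.c_[s,np.ones(len(s))]@Rc.T
    return p['position']+ray*((z-p['position'][2])/ray[:,2])[:,None]
L=[(-48,-30),(72,-30),(72,6),(-12,6),(-12,54),(-48,54)]
S=[(-60,-18),(60,-18),(60,18),(-60,18)]
G=[(-18,-6),(18,-6),(18,6),(-18,6)]
def place(poly,x,y,yaw,z):
    a=np.array(poly)/1000.; c,s=np.cos(yaw),np.sin(yaw)
    return np.c_[a@np.array([[c,s],[-s,c]])+[x,y],np.full(len(a),z)]
U=6
def fill(p,polys,box):
    x0,y0,x1,y1=box; m=np.zeros(((y1-y0)*U,(x1-x0)*U),np.uint8)
    for q in polys:
        uv=(proj(p,q)-[x0-.5,y0-.5])*U-.5
        cv2.fillPoly(m,[np.round(uv*16).astype(np.int32)],255,cv2.LINE_8,4)
    return cv2.GaussianBlur(m,(0,0),U*.7)/255.
def sweep(p,poly,x,y,yaw,zs):   # extruded silhouette: layers
    return [place(poly,x,y,yaw,z) for z in np.linspace(*zs,4)]
def model(kind,x,y,yaw,p,z0=0):
    if kind=='tray':
        return [place([(-107,-65),(107,-65),(107,65),(-107,65)],x,y,yaw,.022)]
    return sweep(p,L if kind=='L' else S,x,y,yaw,(z0,z0+.01))
def fit(p,mask,kind,guesses,box,z0=0):
    x0,y0,x1,y1=box
    t=cv2.resize(mask[y0:y1,x0:x1].astype(np.float32),None,fx=U,fy=U,interpolation=cv2.INTER_LINEAR)
    best=None
    for g in guesses:
        f=lambda v:np.abs(fill(p,model(kind,v[0],v[1],v[2],p,z0),box)-t).mean()
        g=np.array(g,float)
        r=minimize(f,g,method='Nelder-Mead',options=dict(initial_simplex=np.vstack([g,g+[.01,0,0],g+[0,.01,0],g+[0,0,.2]]),xatol=1e-4,fatol=1e-6,maxiter=200))
        if best is None or r.fun<best.fun: best=r
    return best
E
cat > m.py <<'E'
from h import *
from bench import robot
boxes={'top':{'A':(280,120,345,200,'L'),'B':(248,228,325,302,'L'),'S':(350,225,425,282,'S'),'T':(100,155,195,280,'tray')},
'scene':{'A':(262,232,340,325,'L'),'B':(203,148,268,222,'L'),'S':(105,230,192,285,'S'),'T':(300,92,430,185,'tray')}}
for n in ['top','scene']:
    p=robot.read_camera(n); g=cv2.cvtColor(p['img'],cv2.COLOR_RGB2GRAY)
    for k,(x0,y0,x1,y1,kind) in boxes[n].items():
        m=np.zeros(g.shape,np.uint8); m[y0:y1,x0:x1]=(g[y0:y1,x0:x1]>(110 if kind=='tray' else 75))*255
        if kind!='tray' :m=cv2.morphologyEx(m,cv2.MORPH_CLOSE,np.ones((5,5)))
        nn,lab,st,_=cv2.connectedComponentsWithStats(m); b=1+st[1:,4].argmax(); m=(lab==b)*1.
        ys,xs=np.nonzero(m); c=unproj(p,[[xs.mean(),ys.mean()]],.01)[0]
        r=fit(p,m,kind,[(c[0],c[1],a) for a in np.arange(0,2*np.pi,np.pi/4)],(x0,y0,x1,y1))
        uv=proj(p,[[r.x[0],r.x[1],.032]])[0]
        print(n,k,r.x[:2].round(4),np.degrees(r.x[2]).round(1)%360,'err',round(r.fun,4),'frac',m[y0:y1,x0:x1].mean().round(3),uv.round(0))
        for q in model(kind,*r.x,p): cv2.polylines(p['img'],[proj(p,q).round().astype(np.int32)],True,(255,0,0),1)
    im=p['img'][80:330,90:440] if n=='top' else p['img'][80:330,100:440]
    cv2.imwrite(f'pics/fit_{n}.png',cv2.resize(im,None,fx=2.2,fy=2.2,interpolation=2)[:,:,::-1])
E
python3 m.py
```

```text
top A [ 0.679  -0.1279] 175.6 err 0.0481 frac 0.269 [307. 152.]
top B [ 0.4281 -0.0765] 158.4 err 0.0469 frac 0.259 [282. 262.]
top S [ 0.4547 -0.3156] 63.9 err 0.0411 frac 0.248 [389. 252.]
top T [0.5222 0.2297] 5.9 err 0.0283 frac 0.502 [146. 217.]
scene A [ 0.6762 -0.1285] 175.4 err 0.0282 frac 0.235 [298. 272.]
scene B [ 0.4271 -0.0776] 157.2 err 0.0242 frac 0.231 [235. 178.]
scene S [ 0.4521 -0.3157] 64.1 err 0.0765 frac 0.236 [145. 252.]
scene T [0.5229 0.2269] 4.4 err 0.0152 frac 0.313 [365. 133.]
```

View pics/fit_top.png

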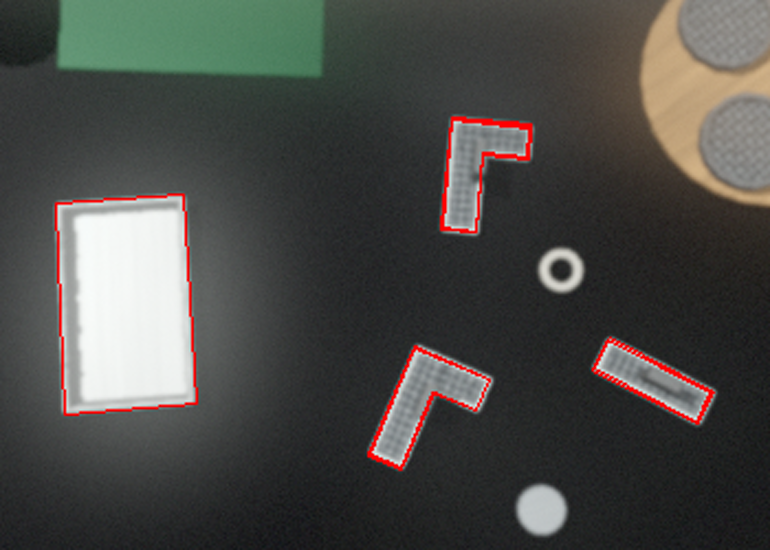

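View pics/fit_scene.png

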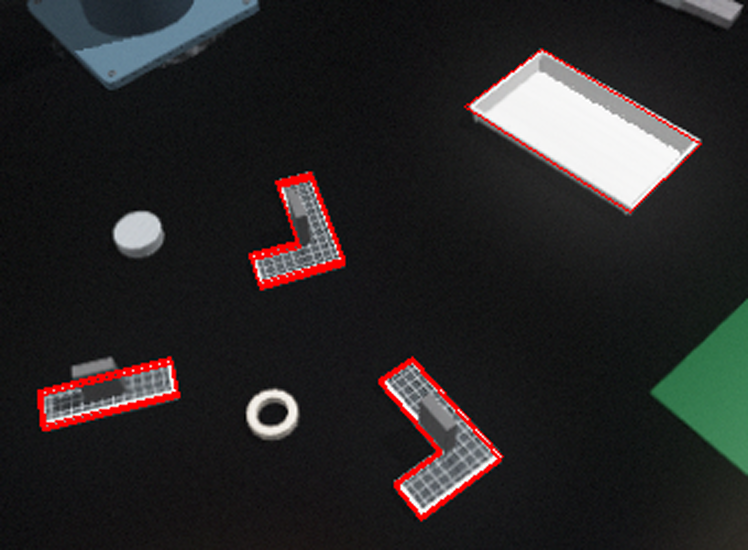

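```bash
cat > t.py <<'E'
from h import *
from bench import robot
for n,(x0,y0,x1,y1) in {'top':(100,155,195,280),'scene':(300,92,430,185)}.items():
    p=robot.read_camera(n); g=cv2.cvtColor(p['img'],cv2.COLOR_RGB2GRAY)
    for th in (110,130,150):
        m=np.zeros(g.shape,np.uint8); m[y0:y1,x0:x1]=(g[y0:y1,x0:x1]>th)*255
        nn,lab,st,_=cv2.connectedComponentsWithStats(m); b=1+st[1:,4].argmax()
        ys,xs=np.nonzero(lab==b); h=cv2.convexHull(np.c_[xs,ys].astype(np.int32))
        m=np.zeros(g.shape,np.uint8); cv2.fillConvexPoly(m,h,1)
        r=fit(p,m,'tray',[(.5226,.228,.09),(.5226,.228,.05)],(x0,y0,x1,y1))
        W=unproj(p,h[:,0].astype(float),.022)[:,:2]; rr=cv2.minAreaRect((W*1000).astype(np.float32))
        print(n,th,r.x[:2].round(4),np.degrees(r.x[2]).round(2),round(r.fun,4),rr)
E
python3 t.py
```

```text
top 110 [0.5218 0.231 ] 5.2 0.0375 ((522.1353759765625, 230.6078643798828), (219.44338989257812, 136.2353515625), 5.365230560302734)
top 130 [0.5223 0.2305] 5.31 0.0256 ((522.207275390625, 230.47079467773438), (216.80482482910156, 133.50436401367188), 5.422679424285889)
top 150 [0.5219 0.2308] 5.69 0.0189 ((522.1001586914062, 230.70603942871094), (215.27581787109375, 131.98182678222656), 5.454230308532715)
scene 110 [0.5227 0.2241] 4.68 0.0227 ((522.5172119140625, 226.6191864013672), (213.70147705078125, 137.61895751953125), 4.926395893096924)
scene 130 [0.5223 0.2284] 4.82 0.0115 ((522.6082763671875, 228.6783905029297), (213.80908203125, 132.27471923828125), 5.237602710723877)
scene 150 [0.5225 0.2289] 5.11 0.0094 ((522.8265991210938, 229.1304931640625), (213.3311767578125, 130.83340454101562), 5.4325947761535645)
```

```bash
python3 -m creep '[0,0,0.12,0.013,0.037,0,0.5,0,0,0.24,0.026,0.07,0,0.5,0,0,0.36,0.039,0.105,0,0.5,0,0,0.48,0.052,0.14,0,0.5,0,0,0.6,0.065,0.18,0,0.5,0,0,0.72,0.078,0.21,0,0.5,0,0,0.84,0.09,0.25,0,0.5,0,0,0.96,0.1,0.28,0,0.5]'; python3 -c "
from bench import robot
print(robot.get_obs())"
```

```text
clock: 1.27
tool_pos: [0.3362, -0.323, 0.2469]
tool_rot: [180.0, -0.0, 76.7]
force: [0.5, 0.2, 0.4]
opening: 0.0439
{'clock': 1.2667, 'joint_pos': array([ 54.11194363,  13.8335487 , -18.16516334, 114.16173348,
         5.3596041 ,  52.77946193,  19.8660879 ]), 'qd': array([-16.46214113, -14.34483998, -26.4807886 ,  20.34605789,
         3.56855971,  -5.28552439,  36.61441909]), 'effort': array([  2.85447903, -35.82559705,   0.60521314, -23.24996889,
         0.03804331,   0.17871524,  -0.98862637]), 'tool_pos': array([ 0.33618154, -0.32297279,  0.24694027]), 'tool_rot': array([ 1.79986215e+02, -4.17843520e-03,  7.66727654e+01]), 'force': array([0.51682415, 0.24975323, 0.3641605 ]), 'moment': array([-0.02343748, -0.09769938,  0.03425016]), 'opening': 0.04386665998232306}
```

```bash
python3 -m creep '[0,0,0.12,0.013,0.03,-0.01,0.5,0,0,0.24,0.026,0.06,-0.02,0.5,0,0,0.36,0.039,0.09,-0.03,0.5,0,0,0.48,0.05,0.12,-0.04,0.5,0,0,0.6,0.06,0.15,-0.05,0.5,0,0,0.72,0.07,0.18,-0.06,0.5,0,0,0.84,0.08,0.21,-0.07,0.5,0,0,0.96,0.0914,0.246,-0.08,0.5]'; python3 -m creep '[0,0,0.12,0,0,-0.01,0.5,0,0,0.24,0,0,-0.02,0.5,0,0,0.36,0,0,-0.03,0.5,0,0,0.456,0,0,-0.04,0.5,0,0,0.456,0,0,-0.04,0.5,0,0,0.456,0,0,-0.04,0.5]'; python3 - <<'E'
from bench import robot
from h import *
o=robot.get_obs();print(o['joint_pos'],o['tool_pos'],o['tool_rot'])
for n in ['top','scene']:
    p=robot.read_camera(n);cv2.imwrite(f'pics/h1_{n}.png',p['img'][:,:,::-1])
E
```

```text
clock: 1.93
tool_pos: [0.4272, -0.0794, 0.1665]
tool_rot: [-180.0, 0.1, 131.5]
force: [0.9, -0.3, 0.6]
opening: 0.0438
clock: 2.43
tool_pos: [0.4268, -0.0798, 0.1267]
tool_rot: [180.0, -0.0, 157.2]
force: [-0.2, -1.0, -0.5]
opening: 0.044
[ 35.83968047  26.03060373 -37.20596304 123.13211842  25.23819563
  38.41446213  48.45809824] [ 0.42678152 -0.07980982  0.12665398] [ 1.79989802e+02 -4.49996611e-02  1.57201742e+02]
```

View pics/h1_scene.png

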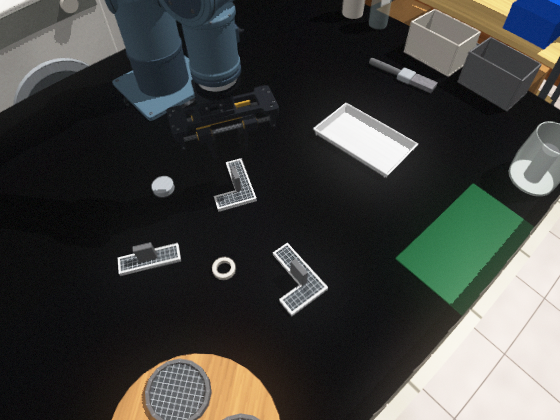

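```bash
python3 -m creep '[0,0,0.01,0.0008,0.0028,-0.025,0.5,0,0,0.01,0.0008,0.0028,-0.05,0.5,0,0,0.01,0.0008,0.0028,-0.05,0.5,0,0,0.01,0.0008,0.0028,-0.05,0.5]'; python3 - <<'E'
from bench import robot
from h import *
for n in ['scene']:
    p=robot.read_camera(n);cv2.imwrite(f'pics/h2_{n}.png',cv2.resize(p['img'][100:260,150:330],None,fx=4,fy=3.7)[:,:,::-1])
E
```

```text
clock: 2.87
tool_pos: [0.4274, -0.0769, 0.0769]
tool_rot: [-180.0, -0.1, 157.9]
force: [-0.8, -0.2, 1.2]
opening: 0.0443
```

View pics/h2_scene.png

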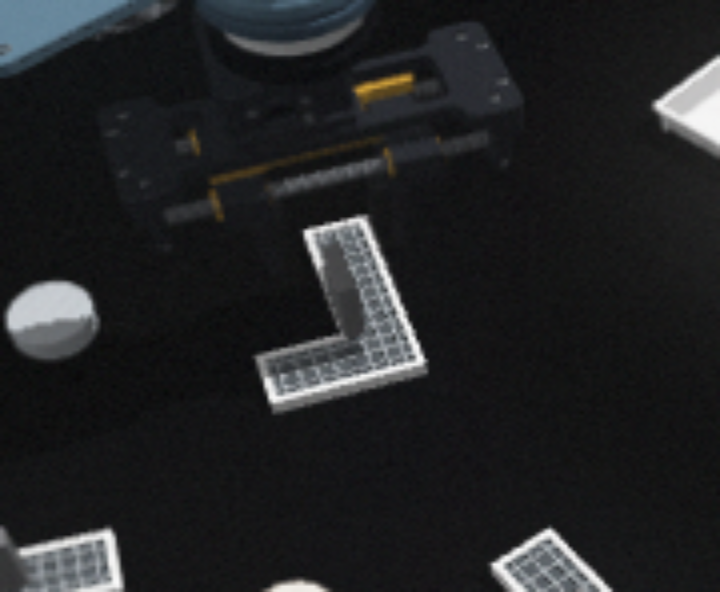

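The view shows the open jaws above panel B's grip, at about (340,290) in the crop. I'm descending and gripping.

```bash
python3 -m creep '[0,0,0,0,0,-0.02,0.5,0,0,0,0,0,-0.04,0.5,0,0,0,0,0,-0.052,0.5,0,0,0,0,0,-0.052,0.5]'; python3 -m creep '[0,0,0,0,0,0,0.05,0,0,0,0,0,0,0.05,0,0,0,0,0,0,0.05,0,0,0,0,0,0,0.05,0,0,0,0,0,0,0.05,0,0,0,0,0,0,0.05]'
```

```text
clock: 3.25
tool_pos: [0.4277, -0.0771, 0.0246]
tool_rot: [-180.0, -0.0, 157.9]
force: [-1.0, 0.6, -0.5]
opening: 0.044
clock: 3.75
tool_pos: [0.4282, -0.0772, 0.0253]
tool_rot: [180.0, 0.1, 157.9]
force: [-0.5, -0.0, 7.1]
opening: 0.0124
```

```bash
python3 -m creep '[0,0,0,0,0,0.03,0,0,0,0,0,0,0.06,0,0,0,0,0,0,0.1,0,0,0,0,0,0,0.1,0]'; python3 -m creep '[0,0,-0.11,0.01,0.03,0,0,0,0,-0.22,0.018,0.06,0,0,0,0,-0.33,0.025,0.09,0,0,0,0,-0.44,0.032,0.12,0,0,0,0,-0.55,0.04,0.15,0,0,0,0,-0.66,0.048,0.19,0,0,0,0,-0.77,0.055,0.24,0,0,0,0,-0.88,0.0594,0.2916,0,0]';  python3 -m creep '[0,0,-0.11,0,0,0,0,0,0,-0.22,0,0,0,0,0,0,-0.33,0,0,0,0,0,0,-0.44,0,0,0,0,0,0,-0.55,0,0,0,0,0,0,-0.66,0,0,0,0,0,0,-0.77,0,0,0,0,0,0,-0.88,0,0,0,0]'; python3 -m creep '[0,0,-0.11,0,0,0,0,0,0,-0.22,0,0,0,0,0,0,-0.33,0,0,0,0,0,0,-0.44,0,0,0,0,0,0,-0.55,0,0,0,0,0,0,-0.66,0,0,0,0,0,0,-0.77,0,0,0,0,0,0,-0.9,0,0,0,0]'; python3 -m creep '[0,0,0,0,0,0,0,0,0,0,0,0,0,0,0,0,0,0,0,0,0]'; python3 - <<'E'
from bench import robot
from h import *
o=robot.get_obs();print(o['joint_pos'],o['tool_pos'],o['tool_rot'])
for n in ['top','scene']:
    p=robot.read_camera(n);cv2.imwrite(f'pics/c1_{n}.png',p['img'][:,:,::-1])
E
```

```text
clock: 4.08
tool_pos: [0.4309, -0.0773, 0.1298]
tool_rot: [179.9, 0.5, 157.9]
force: [1.6, -1.1, -0.3]
opening: 0.0121
clock: 4.75
tool_pos: [0.4855, 0.1972, 0.1245]
tool_rot: [-180.0, 0.0, 107.2]
force: [0.6, 0.4, -1.1]
opening: 0.012
clock: 5.42
tool_pos: [0.485, 0.1956, 0.1244]
tool_rot: [-180.0, 0.0, 56.8]
force: [0.7, -0.8, -0.8]
opening: 0.0119
clock: 6.08
tool_pos: [0.485, 0.1956, 0.1244]
tool_rot: [180.0, 0.0, 5.5]
force: [0.2, -0.6, -1.7]
opening: 0.0121
clock: 6.33
tool_pos: [0.4851, 0.1957, 0.1246]
tool_rot: [180.0, 0.0, 6.0]
force: [0.2, 0.6, -1.8]
opening: 0.012
[ -26.68097261   28.54221965   -0.27796801  112.51094758    0.21247347
   38.97419426 -111.04368054] [0.4851227  0.19571465 0.12455491] [1.79989648e+02 2.48264287e-02 6.04672143e+00]
```

View pics/c1_scene.png

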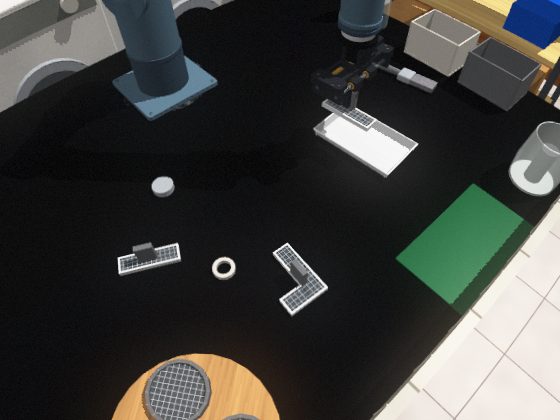

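View pics/c1_top.png

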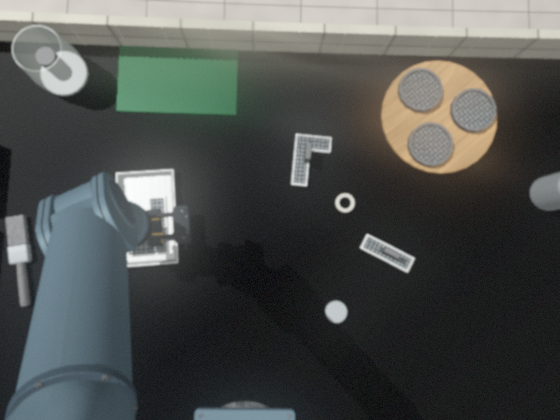

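Panel B is level in the jaws over the tray; it hangs about 19 mm short in y. I correct that, then lower.

```bash
python3 -m creep '[0,0,-0.013,0.0025,0.0187,0,0,0,0,-0.013,0.0025,0.0187,0,0,0,0,-0.013,0.0025,0.0187,0,0,0,0,-0.013,0.0025,0.0187,-0.03,0,0,0,-0.013,0.0025,0.0187,-0.05,0,0,0,-0.013,0.0025,0.0187,-0.05,0]'; python3 - <<'E'
from bench import robot
from h import *
for n in ['scene']:
    p=robot.read_camera(n)
    for q in [place(L,.4876,.2144,np.radians(5.3),.055),place([(-107,-65),(107,-65),(107,65),(-107,65)],.5223,.2297,np.radians(5.3),.022)]:
        cv2.polylines(p['img'],[proj(p,q).round().astype(np.int32)],True,(255,0,0),1)
    cv2.imwrite(f'pics/c2_{n}.png',cv2.resize(p['img'][40:190,290:440],None,fx=4,fy=4)[:,:,::-1])
E
```

```text
clock: 6.93
tool_pos: [0.4853, 0.2123, 0.0716]
tool_rot: [179.8, 0.3, 5.1]
force: [-0.8, -0.1, -0.5]
opening: 0.0114
```

View pics/c2_scene.png

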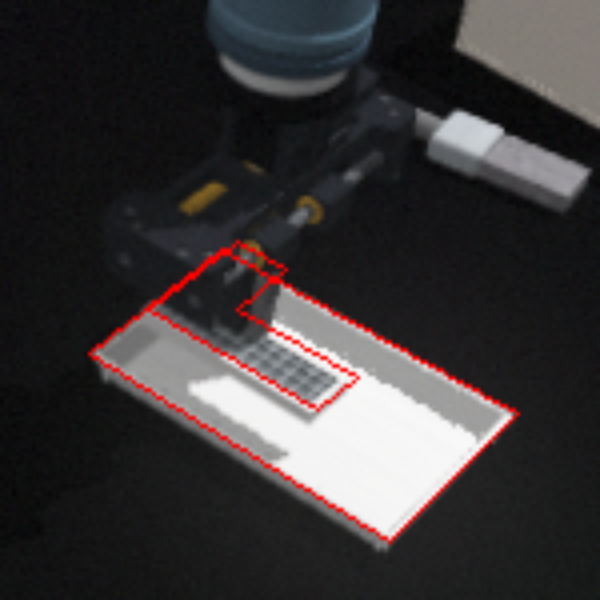

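The panel lines up with the drawn target. Lowering it to the floor.

```bash
python3 -m creep '[0,0,0,0,0,0,0,0,0,0,0,0,0,0,0,0,0,0,0,0,0]'; python3 -m creep '[0,0,0,0,0,-0.02,0,0,0,0,0,0,-0.04,0,0,0,0,0,0,-0.043,0,0,0,0,0,0,-0.043,0]'
```

```text
clock: 7.23
tool_pos: [0.4888, 0.2146, 0.076]
tool_rot: [-180.0, -0.1, 5.1]
force: [-0.5, 0.1, -1.2]
opening: 0.0119
clock: 7.57
tool_pos: [0.4874, 0.2142, 0.0315]
tool_rot: [180.0, 0.1, 5.1]
force: [0.8, -0.6, -1.0]
opening: 0.0117
```

```bash
python3 -m creep '[0,0,0,0,0,-0.003,0,0,0,0,0,0,-0.004,0,0,0,0,0,0,-0.004,0]'; python3 -m creep '[0,0,0,0,0,0,0.3,0,0,0,0,0,0,0.3,0,0,0,0,0,0,0.3,0,0,0,0,0,0.0,0.3]'
```

```text
clock: 7.82
tool_pos: [0.4888, 0.2148, 0.0294]
tool_rot: [-180.0, -0.1, 5.1]
force: [-1.5, -0.7, 6.1]
opening: 0.0114
clock: 8.15
tool_pos: [0.4881, 0.2146, 0.028]
tool_rot: [-180.0, -0.0, 5.1]
force: [-0.7, -0.7, 0.3]
opening: 0.0263
```

```bash
python3 -m creep '[0,0,0,0,0,0.03,0.3,0,0,0,0,0,0.06,0.3,0,0,0,0,0,0.1,0.3,0,0,0,0,0,0.1,0.5]'; python3 -m creep '[0,0,-0.03,0.015,-0.03,0,0.5,0,0,-0.06,0.03,-0.06,0,0.5,0,0,-0.08,0.05,-0.09,0,0.5,0,0,-0.1,0.065,-0.12,0,0.5,0,0,-0.12,0.08,-0.15,0,0.5,0,0,-0.14,0.1,-0.18,0,0.5,0,0,-0.16,0.12,-0.21,0,0.5,0,0,-0.168,0.13,-0.24,0,0.5]'; python3 -m creep '[0,0,0,0.03,-0.04,0,0.5,0,0,0,0.05,-0.08,0,0.5,0,0,0,0.0595,-0.103,0,0.5,0,0,0,0.0595,-0.103,0,0.5,0,0,0,0.0595,-0.103,0,0.5,0,0,0,0.0595,-0.103,0,0.5]'; python3 - <<'E'
from bench import robot
from h import *
o=robot.get_obs();print(o['joint_pos'],o['tool_pos'],o['tool_rot'])
for n in ['top','scene']:
    p=robot.read_camera(n);cv2.imwrite(f'pics/c3_{n}.png',p['img'][:,:,::-1])
    for d in robot.outline_of(p,'panel_1_grip'): print(n,d['confidence'],d['at'])
    print(proj(p,[[.4876,.2144,.058],[.4876,.2144,.014]]))
    if n=='top':
        # panel B in tray, fit from dark mesh? show only
        im=cv2.resize(p['img'][150:290,90:210],None,fx=4,fy=4)
        cv2.imwrite('pics/c3_tray.png',im[:,:,::-1])
E
```

```text
clock: 8.48
tool_pos: [0.4918, 0.2162, 0.1339]
tool_rot: [-179.8, -0.6, 5.1]
force: [1.1, -0.0, 0.5]
opening: 0.0313
clock: 9.15
tool_pos: [0.62, -0.0272, 0.1278]
tool_rot: [-180.0, -0.1, -4.6]
force: [-1.2, 0.9, 0.4]
opening: 0.0441
clock: 9.65
tool_pos: [0.677, -0.1278, 0.1272]
tool_rot: [-179.9, 0.1, -4.5]
force: [-0.2, -0.0, 0.4]
opening: 0.0441
[  4.41687396  42.0337729    3.94731682  86.43989337  -3.43057095
  51.69691938 -85.0461717 ] [ 0.67700798 -0.12777518  0.12718258] [-1.79947802e+02  5.03551228e-02 -4.52734235e+00]
top 0.89 [154.9, 234.5]
[[148.79216716 231.71513351]
 [153.68904155 232.85887295]]
scene 0.71 [355.7, 142.5]
[[351.39777219 119.2678476 ]
 [349.11076188 133.21302138]]
```

View pics/c3_tray.png

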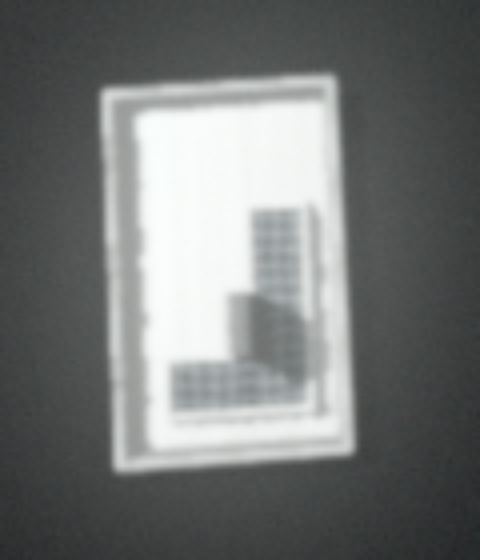

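View pics/c3_scene.png

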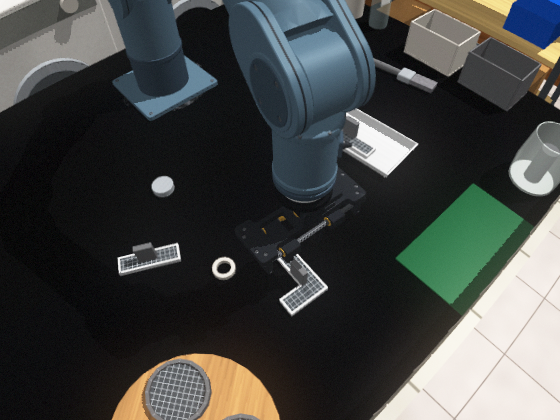

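Panel B lies in the corner of the tray, with its foot at the bottom of the crop near (235,385). The gripper is over panel A. Descending and gripping.

```bash
python3 -m creep '[0,0,0,0.0005,-0.0004,-0.03,0.5,0,0,0,0.0005,-0.0004,-0.06,0.5,0,0,0,0.0005,-0.0004,-0.06,0.5,0,0,0,0.0005,-0.0004,-0.08,0.5,0,0,0,0.0005,-0.0004,-0.1025,0.5,0,0,0,0.0005,-0.0004,-0.1025,0.5]'; python3 -m creep '[0,0,0,0,0,0,0.05,0,0,0,0,0,0,0.05,0,0,0,0,0,0,0.05,0,0,0,0,0,0,0.05,0,0,0,0,0,0,0,0,0,0,0,0,0,0]'
```

```text
clock: 10.35
tool_pos: [0.6753, -0.1276, 0.0225]
tool_rot: [-180.0, 0.3, -4.5]
force: [-2.1, 0.1, -0.6]
opening: 0.044
clock: 10.85
tool_pos: [0.6786, -0.1288, 0.0265]
tool_rot: [-180.0, -0.1, -4.5]
force: [-0.8, 0.7, 6.0]
opening: 0.0118
```

```bash
python3 -m creep '[0,0,0,0,0,0.03,0,0,0,0,0,0,0.06,0,0,0,0,0,0,0.1,0,0,0,0,0,0,0.1,0]'; python3 -m creep '[0,0,0.02,-0.01,0.03,0,0,0,0,0.04,-0.02,0.06,0,0,0,0,0.06,-0.03,0.09,0,0,0,0,0.08,-0.04,0.12,0,0,0,0,0.1,-0.05,0.15,0,0,0,0,0.12,-0.06,0.18,0,0,0,0,0.14,-0.07,0.21,0,0,0,0,0.171,-0.08,0.24,0,0]';  python3 -m creep '[0,0,0,-0.01,0.03,0,0,0,0,0,-0.02,0.06,0,0,0,0,0,-0.03,0.09,0,0,0,0,0,-0.041,0.12,0,0,0,0,0,-0.041,0.133,0,0,0,0,0,-0.041,0.133,0,0,0,0,0,-0.041,0.133,0,0,0,0,0,-0.041,0.133,0,0]'; python3 - <<'E'
from bench import robot
from h import *
o=robot.get_obs();print(o['joint_pos'],o['tool_pos'],o['tool_rot'])
for n in ['scene']:
    p=robot.read_camera(n)
    z=o['tool_pos'][2]-.0165
    for q in [place(L,o['tool_pos'][0],o['tool_pos'][1],np.radians(o['tool_rot'][2]+180),z),place([(-107,-65),(107,-65),(107,65),(-107,65)],.5223,.2297,np.radians(5.3),.022)]:
        cv2.polylines(p['img'],[proj(p,q).round().astype(np.int32)],True,(255,0,0),1)
    cv2.imwrite(f'pics/c4_{n}.png',cv2.resize(p['img'][40:190,290:440],None,fx=4,fy=4)[:,:,::-1])
E
```

```text
clock: 11.18
tool_pos: [0.6826, -0.1301, 0.1334]
tool_rot: [179.9, -0.7, -4.6]
force: [2.7, -1.8, -0.3]
opening: 0.0118
clock: 11.85
tool_pos: [0.5972, 0.1123, 0.1253]
tool_rot: [180.0, -0.0, 5.3]
force: [0.8, 0.1, -1.9]
opening: 0.0119
clock: 12.52
tool_pos: [0.5577, 0.2418, 0.1251]
tool_rot: [179.9, -0.0, 5.1]
force: [-0.1, -0.9, -0.9]
opening: 0.0119
[ -28.29967358   35.20870856    0.79144377   99.82595432   -0.52096691
   44.9939368  -112.14896614] [0.55767378 0.241771   0.12512422] [ 1.79909229e+02 -1.07413887e-02  5.13544535e+00]
```

View pics/c4_scene.png

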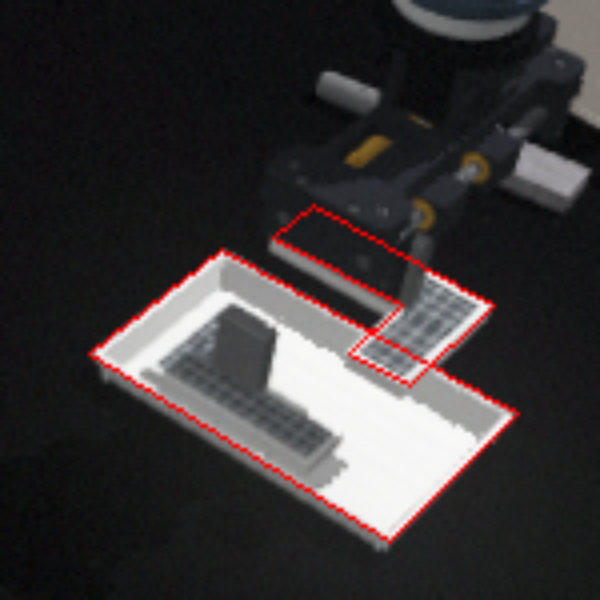

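Panel A follows the drawn outline, and B lies parallel to the tray with clear room beside it. Correcting 3 mm in y, then lowering.

```bash
python3 -m creep '[0,0,0.003,-0.0005,0.0032,0,0,0,0,0.003,-0.0005,0.0032,-0.025,0,0,0,0.003,-0.0005,0.0032,-0.05,0,0,0,0.003,-0.0005,0.0032,-0.05,0,0,0,0.003,-0.0005,0.0032,-0.05,0]'; python3 - <<'E'
from bench import robot
from h import *
for n in ['scene']:
    p=robot.read_camera(n)
    for q in [place(L,.488,.2146,np.radians(5.3),.014),place(L,.557,.245,np.radians(185.3),.014)]:
        cv2.polylines(p['img'],[proj(p,q).round().astype(np.int32)],True,(255,0,0),1)
    cv2.imwrite(f'pics/c5_{n}.png',cv2.resize(p['img'][40:190,290:440],None,fx=4,fy=4)[:,:,::-1])
E
```

```text
clock: 12.98
tool_pos: [0.5557, 0.2459, 0.0744]
tool_rot: [179.9, 0.2, 5.4]
force: [0.8, -0.0, -1.4]
opening: 0.0119
```

View pics/c5_scene.png

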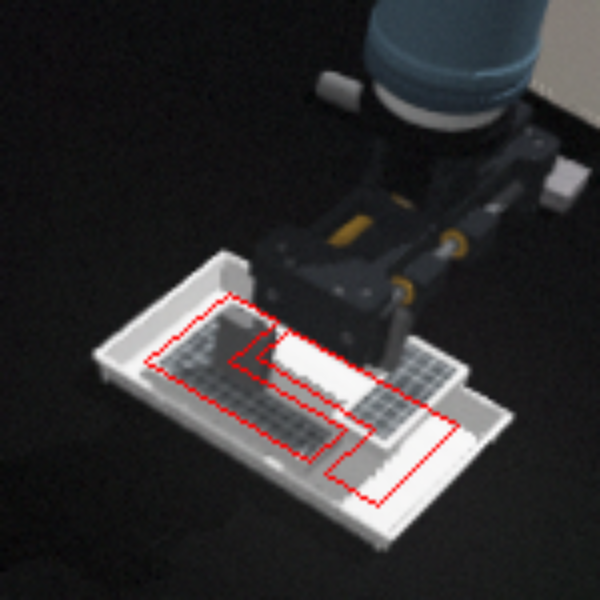

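```bash
python3 -m creep '[0,0,0,0,0,0,0,0,0,0,0,0,0,0]'; python3 -m creep '[0,0,0,0,0,-0.015,0,0,0,0,0,0,-0.03,0,0,0,0,0,0,-0.042,0,0,0,0,0,0,-0.042,0]';python3 -m creep '[0,0,0,0,0,-0.002,0,0,0,0,0,0,-0.0035,0,0,0,0,0,0,-0.0035,0]'
```

```text
clock: 13.2
tool_pos: [0.5575, 0.2475, 0.0768]
tool_rot: [-179.9, -0.1, 5.4]
force: [-0.2, 0.2, -0.3]
opening: 0.0116
clock: 13.53
tool_pos: [0.5552, 0.2467, 0.0317]
tool_rot: [179.9, 0.2, 5.4]
force: [-0.0, -0.4, -1.8]
opening: 0.0116
clock: 13.78
tool_pos: [0.557, 0.2475, 0.0305]
tool_rot: [-180.0, -0.1, 5.4]
force: [0.4, 0.1, -0.2]
opening: 0.0116
```

```bash
python3 -m creep '[0,0,0,0,-0.002,-0.001,0,0,0,0,0,-0.002,-0.002,0,0,0,0,0,-0.002,-0.002,0]'; python3 -m creep '[0,0,0,0,0,0,0.3,0,0,0,0,0,0,0.3,0,0,0,0,0,0,0.3,0,0,0,0,0,0,0.3]'
```

```text
clock: 14.03
tool_pos: [0.557, 0.2475, 0.0304]
tool_rot: [-179.8, -0.1, 5.5]
force: [-4.9, 2.0, 15.5]
opening: 0.012
clock: 14.37
tool_pos: [0.5565, 0.245, 0.0278]
tool_rot: [180.0, -0.0, 5.4]
force: [-0.1, 0.4, 0.6]
opening: 0.0264
```

Seated: 15 N of contact, gone on release. Now I lift, move clear and check.

```bash
python3 -m creep '[0,0,0,0,0,0.02,0.3,0,0,0,0,0,0.05,0.3,0,0,0,0,0,0.09,0.3,0,0,0,0,0,0.13,0.3,0,0,0,0,0,0.13,0.3]'; python3 -m creep '[0,0,0,-0.02,-0.04,0.02,0.3,0,0,0,-0.03,-0.08,0.02,0.3,0,0,0,-0.04,-0.12,0.02,0.3,0,0,0,-0.05,-0.16,0.02,0.3,0,0,0,-0.05,-0.2,0.02,0.3,0,0,0,-0.05,-0.24,0.02,0.3,0,0,0,-0.05,-0.28,0.02,0.3,0,0,0,-0.05,-0.28,0.02,0.3]'; python3 -m creep '[0,0,0,0,0,0,0.3,0,0,0,0,0,0,0.3,0,0,0,0,0,0,0.3,0,0,0,0,0,0,0.3]'; python3 - <<'E'
from bench import robot
from h import *
from scipy.optimize import minimize
for n,(x0,y0,x1,y1) in {'top':(95,150,205,290),'scene':(295,80,440,190)}.items():
    p=robot.read_camera(n)
    zm=p['z_map']
    for d in robot.outline_of(p,'panel_1_grip'): print(n,round(d['confidence'],2),d['at'])
    for d in robot.outline_of(p,'straight_grip'): print(n,'straight',round(d['confidence'],2),d['at'])
    # heights of top faces from depth
    Rc=R.from_euler('xyz',p['rotation'],degrees=True).as_matrix()
    def height(uv):
        u,v=np.round(uv).astype(int); patch=zm[v-1:v+2,u-1:u+2]; zz=np.median(patch[patch>0]) if (patch>0).any() else np.nan
        q=unproj(p,[[u,v]],0.)[0]; ray=(q-p['position'])@Rc; return (p['position']+(q-p['position'])*zz/ray[2])[2]
    for nm,(x,y,a) in {'B':(.488,.2146,5.3),'A':(.557,.245,185.3)}.items():
        pts=[(-30,-20),(60,-12),(-30,45),(35,-15)]
        print(n,nm,'mesh heights',[round(height(proj(p,place([q],x,y,np.radians(a),.014))[0]),4) for q in pts],'grip top',round(height(proj(p,place([(0,0)],x,y,np.radians(a),.058))[0]),4))
        for pl,z in((L,.014),(G,.058)): cv2.polylines(p['img'],[((proj(p,place(pl,x,y,np.radians(a),z)))*16).round().astype(np.int32)],True,(255,0,0),1,cv2.LINE_AA,4)
    raw=robot.read_camera(n)['img']
    im=np.hstack([raw[y0:y1,x0:x1],p['img'][y0:y1,x0:x1]])
    cv2.imwrite(f'pics/f_{n}.png',cv2.resize(im,None,fx=2.7,fy=2.7,interpolation=2)[:,:,::-1])
    cv2.imwrite(f'pics/full_{n}.png',raw[:,:,::-1])
E
```

```text
clock: 14.78
tool_pos: [0.5609, 0.247, 0.1654]
tool_rot: [-179.7, -0.7, 5.4]
force: [1.6, 0.8, 0.1]
opening: 0.0265
clock: 15.45
tool_pos: [0.5056, -0.0448, 0.1778]
tool_rot: [179.7, 0.0, 4.7]
force: [0.0, -1.1, 0.2]
opening: 0.0263
clock: 15.78
tool_pos: [0.5065, -0.033, 0.1776]
tool_rot: [-180.0, 0.0, 5.6]
force: [-0.2, 0.1, 0.2]
opening: 0.0263
top 0.64 [156.1, 235.7]
top straight 0.76 [386.6, 252.5]
top straight 0.64 [155.5, 235.4]
top B mesh heights [np.float64(0.0115), np.float64(0.0137), np.float64(0.0118), np.float64(0.0129)] grip top 0.0573
top A mesh heights [np.float64(0.0144), np.float64(0.0106), np.float64(0.012), np.float64(0.0127)] grip top 0.0585
scene 0.72 [350.9, 137.7]
scene straight 0.97 [145.2, 256.3]
scene B mesh heights [np.float64(0.0113), np.float64(0.0124), np.float64(0.0568), np.float64(0.0118)] grip top 0.0571
scene A mesh heights [np.float64(0.0124), np.float64(0.0119), np.float64(0.012), np.float64(0.0124)] grip top 0.0577
```

View pics/f_top.png

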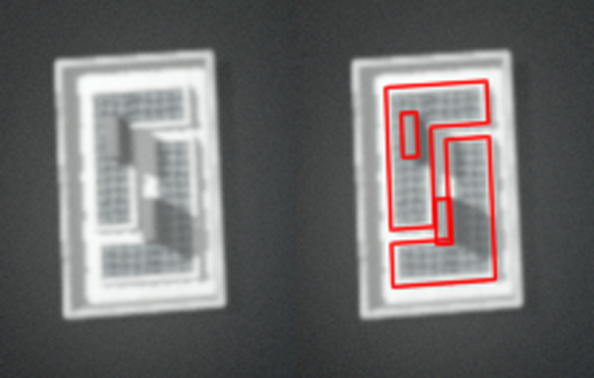

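View pics/f_scene.png

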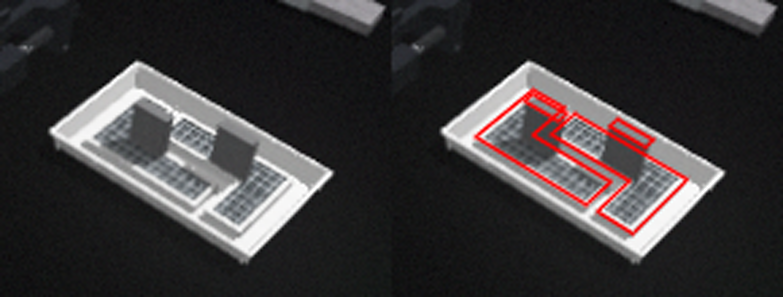

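View pics/full_scene.png

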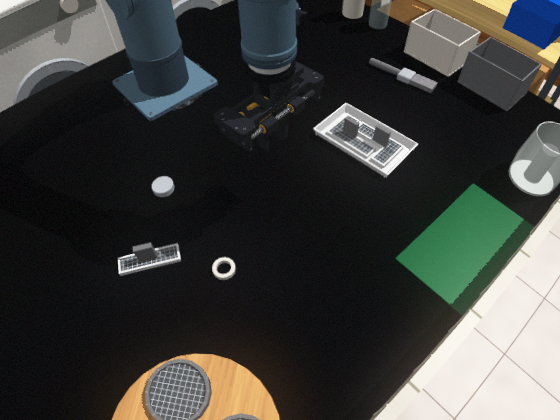

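Both panels match the target outlines, interlocked with gaps all round. Mesh faces read 11–14 mm and grip tops 57–58 mm (58 expected when seated). The straight panel hasn't moved, and the gripper is clear of everything.

```bash
python3 -c "
from bench import robot
print(robot.job_done())"
```

```text
the job is handed in; nothing more can be done
None
```

Both L panels are in the tray, turned head to tail and lying flat on its floor. The job was handed in at about 16 s of the 64 s allowed, with the arm about 28 cm to the side of the tray and touching nothing.

- **Panels:** I gripped each one by its grip, turned one about 153° and the other about 10°, and lowered each until the force reading showed contact with the floor (6 N and 15 N). In the last pictures both match the target outlines to within a few millimetres, with visible gaps all round.
- **Heights:** the grip tops read 57.1–58.5 mm, where 58 mm is expected when seated. The mesh faces read 11–14 mm, where 14 mm is expected. One scene-camera mesh reading gave 57 mm because a grip stood in front of that point.
- **Straight panel:** it stayed where it lay. The network's points for it moved only 1–3 pixels between the first and last pictures.
- **Checks that disagreed:** in the last pictures the network found only one of the two L panels per view. In the top view it also took a panel in the tray for the straight one. The pictures, outlines and depth readings settle both.

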